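# Hardness check of a control unit's rubber buffer

## Robot

A 6-joint arm with a two-finger parallel gripper is mounted at the origin on the work surface. World frame = base frame: x ahead of the robot, y to its left, z up, the work surface at z = 0. Lengths are in m, angles in rad, forces in N, time in s.
With the tool pointing down it reaches from about 0.25 to 0.775 m from the base axis. Payload 4 kg.
Tool frame: the origin (TCP) lies at the very end of the fingers, on their centre line; the grasp point (between the pads) lies manip.tcp_to_grasp behind it (manip.tcp_to_grasp is the distance from the TCP to the grasp point, in m); z points along the fingers, y is the line along which they close (so a half turn about z gives the same grasp; the last joint's range is limited). The gripper opens to 94 mm and grips with 3 to 60 N. Pads are 16 mm wide; open, the fingers measure 119 mm over their backs; the gripper's body (75 mm by 177 mm) begins 78 mm behind the grasp point.
Start: joints at [-1.329, 0.087, 1.371, -0, 1.684, -0.103], TCP at [0.186, -0.518, 0.206] pointing down, gripper open.
Joint ranges: [-3.1, 3.1], [-0.76, 2.03], [0.27, 2.55], [-1.08, 4.22], [0.17, 2.65], [-2.57, 2.57]. Speed limits (rad/s): [2.79, 2.79, 3.14, 3.14, 3.14, 3.14].

## Interface

Orientations are given as a unit quaternion [x, y, z, w].
In Python, from bench import monitor, imaging, close_job, manip gives the robot as it stands.
- The arm moves only by the tool servo_tool, never from a script. Its argument "plan" is one flat list of numbers, 7 for each row, row after row: the turn, a rotation vector about the tool's x, y, z in rad, then the shift along the tool's x, y, z in mm, then the finger opening in mm, from 0 to 94. In form: [wx, wy, wz, tx, ty, tz, gripper, wx, wy, wz, tx, ty, tz, gripper, ...]. A call has 1 to 20 rows; each row is the pose to reach, as a shift and turn from the pose commanded when the call began, along the tool's axes at that moment; what a row does not reach only later rows make up. A row lasts 1/12 s, in which the tool goes at most 41.7 mm and 7.16 degrees, less where a joint would pass 70% of its speed; a pose out of reach is approached as far as the arm can. A call with a gripper value outside its range is refused whole. The fingers move at their own pace and stop on an object; "force" is the grip in N (left out, the last holds). Time passes only in rows, so rows that repeat a pose let the fingers close. It gives the time, the measured TCP pose, the force, the opening and the grip force at its end, in the units of the state.
- monitor.get_obs(): the state, without advancing time (a new reading comes with each control period).
- imaging.snapshot(name): name is "scene" or "top"; returns a dict with "frame" (420x560x3 uint8, blue, green, red), "intrinsics" (3x3 intrinsics, pixels), "D" ([k1, k2, p1, p2, k3] as OpenCV has them; the pictures are not rectified), "T" (4x4, takes a point from camera to world coordinates). Camera axes: x right, y up, looking along -z (the intrinsics and any distortion apply to the point x, -y, -z); pixel columns grow to the right and rows downward; lengths in m; the calibration is good to about 2 mm. A picture is of the moment at which its call begins. There is no depth.
- close_job(): hands the job in; it is judged then, once.
The state is a dict: "clock": time; "joint_pos": joint angles; "joint_velocities": joint speeds; "tau": joint torques, N m; "tcp_pos": TCP position; "eef_rot": TCP orientation; "force": force on the tool from outside, world axes, zero at the start; "torque": the same for the moment, N m; "gripper_width": finger opening in m; "grasp_force": force on a finger pad.
Only numpy, scipy, OpenCV 4.12 (cv2) and the standard library are available. Lean on these libraries where they do the work, as an engineer would, in place of code of your own. Each camera call takes 0.05 s, during which the arm holds its last target. There are 200 camera calls.

## Task

Take the hand gauge out of its stand and push its sprung pin straight down into the rubber buffer on the control unit with the cooling fins, until the gauge reads about 10 mm, and hold it there for about a second. Then put the gauge back in its stand, upright and with its shoulder resting flat on the plate.

Things in the scene. Friction and masses are not known exactly. Their poses are not given: they have to be found in the camera images.
- gauge_grip (a point): Hand gauge, 0.2 kg, upright in its stand: black handle block 30 (x) by 34 (y) by 70 mm tall, below it a round steel shoulder 56 mm across, 8 thick, then a stem 14 across, 25 long, and a sprung pin 10 across standing out 22 mm. Point: centre of the block, on the axis, 43 mm above the shoulder's underside, 90 mm above the free pin's tip; z up. Grip the block across either pair of flat sides.
- gauge_pin (a joint): The gauge's reading: how far (m) its pin is pushed in, 0 free to 0.020 at its stop; a small dark pointer beside the white scale on the handle climbs with it. The spring starts at 1 N and takes 3.5 N at 10 mm and 6 N at the stop; the pin springs out again by itself.
- buffer_fins_top (a point): Centre of the top of the round black rubber buffer (44 mm across, top 56 mm above the table) on the unit to check: a fixed aluminium box 150 x 110 x 40 mm, the only one with eight straight cooling fins, 10 mm high, on its lid. Two like units with the same buffer have a smooth lid or a low round dome. The buffer is soft: it sinks 1 mm per newton, about 3 mm at a reading of 10 mm, 8 at most. z up.
- stand_hole (a point): Centre of the round through hole, 34 mm across, in the stand's top plate, at the plate's top face, 68 mm above the table; z up. The stand is a dark steel bridge fixed to the bench, plate 100 x 90 x 8 mm, open underneath. The gauge hangs in the hole, the underside of its shoulder flat on the plate, stem and pin free below.
Not all that is in view belongs to the job. Leave any blue look-alike of the part that bears stand_hole alone. What is shaped like the part that bears buffer_fins_top but blue is not meant.

How it is judged:
By the outcome, as a careful person would: the job done as asked, in the order asked, and still so for the second after the job is handed in, with the robot touching nothing.
It also fails if it takes over 54 s, if anything falls off the work surface, if the arm or the gripper's body presses on something with over 40 N, if the wrist force passes 120 N, or if a joint passes its speed limit or range.

## Working session

There is one attempt and no reset: what is moved stays moved. The work goes in short steps, Python scripts to look and compute and a tool call to move; the robot and the scene stay as the last step left them, time stands still between calls to the robot, and variables do not carry over. Pictures are saved under pics/ and viewed, at most 10 in all, crops included, and the job is handed in when it is done.

Besides the shell and the picture viewer there is one more tool, called after "Request:" by a JSON object that holds its "op" and its "data", one argument or row to a line. servo_tool: Moves the arm, as the interface text tells. Its arguments: {"type":"object","properties":{"plan":{"type":"array"},"force":{"type":"number"}},"required":["plan"]}

```bash
mkdir -p pics
cat > h.py <<'E'
import numpy as np, cv2
from scipy.spatial.transform import Rotation as R
from bench import monitor, imaging, manip
def snap(n,f):
    s=imaging.snapshot(n); cv2.imwrite('pics/'+f,s['frame']); np.savez('pics/'+f+'.npz',**s); return s
def ray(s,uv):
    p=cv2.undistortPoints(np.array([[uv]],float),np.array(s['intrinsics']),np.array(s['D']))[0,0]
    T=np.array(s['T']); d=T[:3,:3]@np.array([p[0],-p[1],-1]); return T[:3,3],d
def onz(s,uv,z):
    o,d=ray(s,uv); return o+d*(z-o[2])/d[2]
def proj(s,P):
    T=np.array(s['T']); q=T[:3,:3].T@(np.array(P)-T[:3,3]); q=q*[1,-1,-1]
    return cv2.projectPoints(q[None],np.zeros(3),np.zeros(3),np.array(s['intrinsics']),np.array(s['D']))[0].ravel()
E
python3 - <<'E'
from h import *
for n in('scene','top'):
    s=snap(n,n+'0.png'); print(np.round(s['T'],3).tolist(),s['intrinsics'])
o=monitor.get_obs(); print(o, manip.tcp_to_grasp)
E
```

```text
[[0.438, -0.557, 0.706, 1.415], [0.899, 0.271, -0.344, -0.463], [-0.0, 0.785, 0.619, 0.967], [0.0, 0.0, 0.0, 1.0]] [[475.34108285   0.         273.18383357]
 [  0.         475.34108285 206.75377352]
 [  0.           0.           1.        ]]
[[-0.011, 0.996, -0.092, 0.313], [-1.0, -0.011, 0.007, 0.022], [0.006, 0.092, 0.996, 1.461], [0.0, 0.0, 0.0, 1.0]] [[502.03046958   0.         277.15266832]
 [  0.         502.03046958 208.69760325]
 [  0.           0.           1.        ]]
{'clock': 0.1, 'joint_pos': array([-1.32911370e+00,  8.78884328e-02,  1.37210085e+00, -1.89457281e-05,
        1.68356709e+00, -1.03124403e-01]), 'joint_velocities': array([-0.00152383, -0.00046353, -0.00362085,  0.00031504,  0.0003556 ,
        0.0012625 ]), 'tau': array([ 1.26185252e-03, -3.41251588e+01, -3.03302836e+01,  7.20754266e-02,
        3.04628082e-02, -9.41072381e-05]), 'tcp_pos': array([ 0.18576832, -0.51716214,  0.20441834]), 'eef_rot': array([ 9.85174995e-01,  1.71549601e-01, -7.73591159e-05, -9.78852666e-04]), 'force': array([0.30051368, 0.19145135, 0.13613636]), 'torque': array([-0.051052  , -0.04375592, -0.01150859]), 'grasp_force': 0.0, 'gripper_width': 0.09428968624041478} 0.0188
```

View pics/scene0.png

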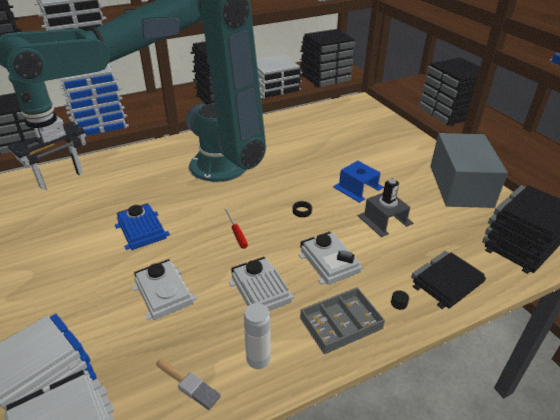

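View pics/top0.png

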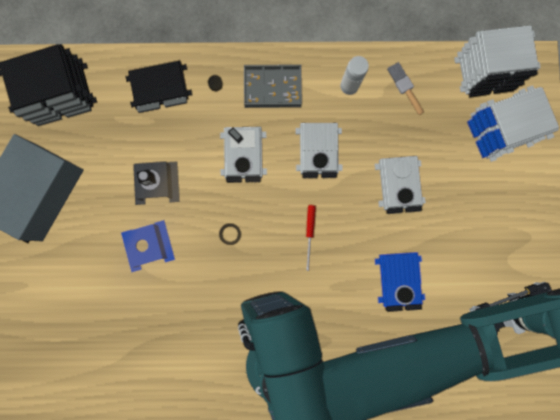

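Scene view: the gauge is in the dark stand at about (390,195), the finned unit at (262,285) with its buffer at (255,267). In the top view the gauge is at (147,178) and the buffer at (320,160). I'll zoom in on both.

Run:
```python
from h import *
a=cv2.imread('pics/top0.png');b=cv2.imread('pics/scene0.png')
r=lambda c,f:cv2.resize(c,(400,300),interpolation=cv2.INTER_CUBIC)
im=np.vstack([np.hstack([r(a[150:210,115:195],5),r(a[115:190,270:370],4)]),np.hstack([r(b[170:245,350:450],4),r(b[250:325,215:315],4)])])
cv2.imwrite('pics/z.png',im)
s=dict(np.load('pics/top0.png.npz'));c=dict(np.load('pics/scene0.png.npz'))
print(onz(s,(320,160),.056),onz(c,(255,267),.056),onz(s,(147,176),.145),onz(c,(391,182),.145))
```

```text
[ 0.5807959  -0.11183039  0.056     ] [ 0.58795373 -0.11434739  0.056     ] [0.52557144 0.3555971  0.145     ] [0.52417431 0.36233256 0.145     ]
```

View pics/z.png

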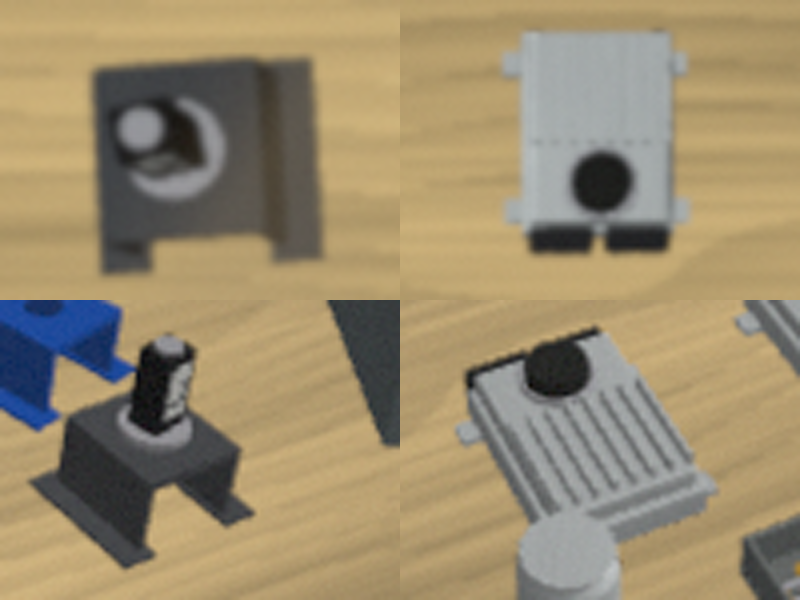

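The crops confirm the straight fins and the gauge upright on the dark stand, roughly aligned with the world axes. The shoulder is at about (149.4,179.6) in the top view and (388.8,201.3) in the scene view.

```bash
cat >> h.py <<'E'
def rel(target, yaw=90., cur=None):
    "tool-down target; yaw = world angle of tool x. prints rotvec, shift mm in tool axes"
    o=monitor.get_obs(); r0=R.from_quat(o['eef_rot']); p0=o['tcp_pos']
    r1=R.from_euler('z',yaw,degrees=True)*R.from_euler('x',180,degrees=True)
    print('rotvec',np.round((r0.inv()*r1).as_rotvec(),4),'shift',np.round(r0.inv().apply(np.array(target)-p0)*1000,1),'F',np.round(o['force'],2),'tcp',p0.round(4),'w',o['gripper_width'],'t',o['clock'])
E
python3 - <<'E'
from h import *
s=dict(np.load('pics/top0.png.npz'));c=dict(np.load('pics/scene0.png.npz'))
print('buf',onz(s,(320.5,160.5),.056),onz(c,(254.3,265.7),.056))
print('gauge',onz(s,(149.4,179.6),.076),onz(c,(388.8,201.3),.076))
# plate edge orientation, block top edge orientation
f=lambda x,y:(115+x/5,150+y/5)
g=lambda x,y:(350+x/4,170+y/4)
for z,F,cam,a,b in((.068,f,s,(95,70),(258,60)),(.068,f,s,(95,70),(103,240)),(.068,g,c,(75,405-300),(160,465-300)),(.146,f,s,(110,100),(182,95))):
    d=onz(cam,F(*b),z)-onz(cam,F(*a),z); print(np.degrees(np.arctan2(d[1],d[0])),np.linalg.norm(d))
rel((.525,.357,.21))
E
```

```text
buf [ 0.57934349 -0.11322322  0.056     ] [ 0.58272202 -0.11404393  0.056     ]
gauge [0.52649851 0.36627199 0.076     ] [0.52988114 0.36274157 0.076     ]
-87.03927627560425 0.09159938770761311
-176.4611598725084 0.09633575538804606
8.823693104721857 0.09156878715777082
-86.57687886171429 0.038161350356787825
rotvec [-0.0016 -0.0014 -1.226 ] shift [ 614.7 -708.1   -4.1] F [0.3  0.19 0.14] tcp [ 0.1858 -0.5172  0.2044] w 0.09428968624041478 t 0.1
```

Request:
{"op": "servo_tool", "data": {
  "plan": [0,0,-0.6,310,-356,-10,94,0,0,-0.6,310,-356,-10,94,0,0,-0.6,310,-356,-10,94,0,0,-0.6,310,-356,-10,94,0,0,-0.6,310,-356,-10,94,0,0,-0.6,310,-356,-10,94,0,0,-0.6,310,-356,-10,94,0,0,-0.6,310,-356,-10,94,0,0,-0.6,310,-356,-10,94,0,0,-0.6,310,-356,-10,94,0,0,-0.6,310,-356,-10,94,0,0,-0.6,310,-356,-10,94,0,0,-1.284,620,-712,-10,94,0,0,-1.284,620,-712,-10,94,0,0,-1.284,620,-712,-10,94,0,0,-1.284,620,-712,-10,94,0,0,-1.284,620,-712,-10,94,0,0,-1.284,620,-712,-10,94,0,0,-1.284,620,-712,-10,94,0,0,-1.284,620,-712,-10,94]
}}

```text
clock: 1.77
tcp_pos: [0.4783, 0.235, 0.2148]
eef_rot: [0.686, 0.728, -0.0, -0.0]
force: [1.7, 0.8, 0.4]
gripper_width: 0.0937
grasp_force: 0.0
```

```bash
python3 -c "
from h import *
rel((.528,.363,.210),93.3)"
```

```text
rotvec [-0.0007  0.0006  0.0012] shift [124.9  57.1   4.7] F [1.66 0.83 0.43] tcp [0.4783 0.235  0.2148] w 0.09368579862572743 t 1.7667
```

Request:
{"op": "servo_tool", "data": {
  "plan": [0,0,0,30,14,5,94,0,0,0,62,28,5,94,0,0,0,95,43,5,94,0,0,0,115,53,5,94,0,0,0,115,53,5,94,0,0,0,115,53,5,94,0,0,0,115,53,5,94]
}}

```text
clock: 2.35
tcp_pos: [0.5243, 0.3499, 0.2098]
eef_rot: [0.686, 0.727, -0.001, 0.0]
force: [-0.0, 0.2, 1.1]
gripper_width: 0.0938
grasp_force: 0.0
```

Run:
```python
from h import *
rel((.528,.363,.093),93.3)
s=snap('top','t1.png');c=snap('scene','s1.png')
r=lambda c:cv2.resize(c,(400,400),interpolation=cv2.INTER_CUBIC)
cv2.imwrite('pics/z1.png',np.hstack([r(s['frame'][130:230,100:200]),r(c['frame'][140:240,340:440])]))
```

```text
rotvec [-0.0013  0.0012  0.0002] shift [ 13.    4.6 116.8] F [-0.    0.24  1.08] tcp [0.5243 0.3499 0.2098] w 0.09383314189883328 t 2.35
```

View pics/z1.png

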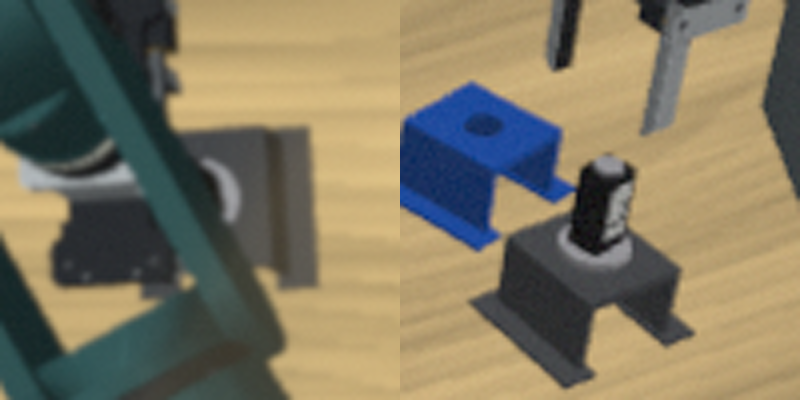

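The fingers straddle the block in x, with the gauge clear below them at about (389,190) in the scene view. I'll descend and grip.

Request:
{"op": "servo_tool", "data": {
  "plan": [0,0,0,13,5,10,94,0,0,0,13,5,40,94,0,0,0,13,5,70,94,0,0,0,13,5,95,94,0,0,0,13,5,112,94,0,0,0,13,5,115,94,0,0,0,13,5,115,94,0,0,0,13,5,115,60,0,0,0,13,5,115,40,0,0,0,13,5,115,36,0,0,0,13,5,115,36],
  "force": 25
}}

```text
clock: 3.37
tcp_pos: [0.5297, 0.3643, 0.0973]
eef_rot: [0.686, 0.727, 0.001, 0.0]
force: [0.2, -1.3, 0.4]
gripper_width: 0.071
grasp_force: 0.0
```

Run:
```python
from h import *
rel((.528,.363,.093),93.3)
c=snap('scene','s2.png')
cv2.imwrite('pics/z2.png',cv2.resize(c['frame'][140:240,330:450],(720,600),interpolation=cv2.INTER_CUBIC))
```

```text
rotvec [ 0.0027 -0.0013  0.0003] shift [-1.2 -1.7  4.3] F [ 0.18 -1.28  0.35] tcp [0.5297 0.3643 0.0973] w 0.07095104999777781 t 3.3667
```

View pics/z2.png

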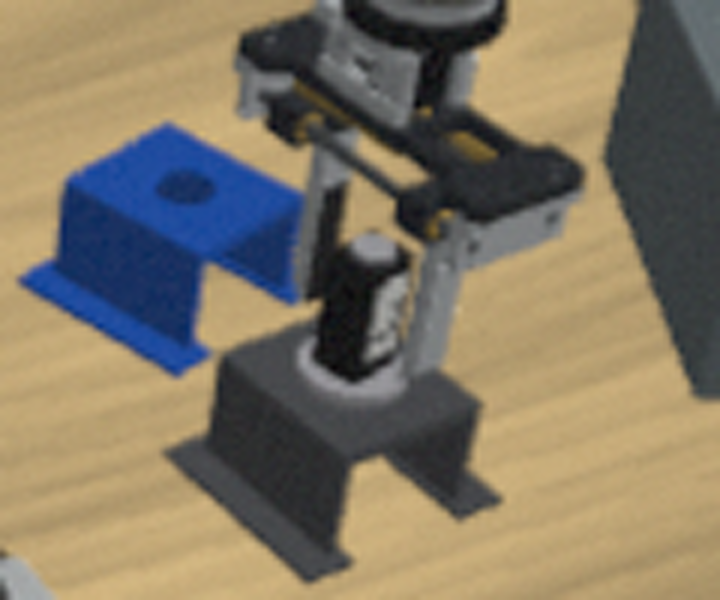

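The fingers are around the block at about (365,310) in this crop, well centred, so I'll close them.

Request:
{"op": "servo_tool", "data": {
  "plan": [0,0,0,0,0,2,45,0,0,0,0,0,2,36,0,0,0,0,0,2,30,0,0,0,0,0,2,26,0,0,0,0,0,2,20,0,0,0,0,0,2,20,0,0,0,0,0,2,20,0,0,0,0,0,2,20,0,0,0,0,0,2,20],
  "force": 30
}}

```text
clock: 4.17
tcp_pos: [0.5287, 0.3639, 0.0933]
eef_rot: [0.686, 0.727, -0.0, -0.0]
force: [-1.2, 0.6, -0.6]
gripper_width: 0.0319
grasp_force: 28.0
```

Request:
{"op": "servo_tool", "data": {
  "plan": [0,0,0,0,0,-5,20,0,0,0,0,0,-15,20,0,0,0,0,0,-30,20,0,0,0,0,0,-50,20,0,0,0,0,0,-70,20,0,0,0,0,0,-90,20,0,0,0,0,0,-100,20,0,0,0,0,0,-100,20,0,0,0,0,0,-100,20,0,0,0,0,0,-100,20,0,0,0,0,0,-100,20]
}}

```text
clock: 5.08
tcp_pos: [0.5281, 0.3634, 0.1912]
eef_rot: [0.686, 0.727, -0.002, -0.0]
force: [-0.8, -0.3, -1.9]
gripper_width: 0.0318
grasp_force: 28.0
```

Run:
```python
from h import *
rel((.581,-.1135,.195),90)
c=snap('scene','s3.png')
cv2.imwrite('pics/z3.png',cv2.resize(c['frame'][110:240,320:460],(646,600),interpolation=cv2.INTER_CUBIC))
```

```text
rotvec [-0.0033  0.0019  0.0579] shift [-479.2   25.2   -3. ] F [-0.82 -0.26 -1.86] tcp [0.5281 0.3634 0.1912] w 0.03175176122284116 t 5.0833
```

View pics/z3.png

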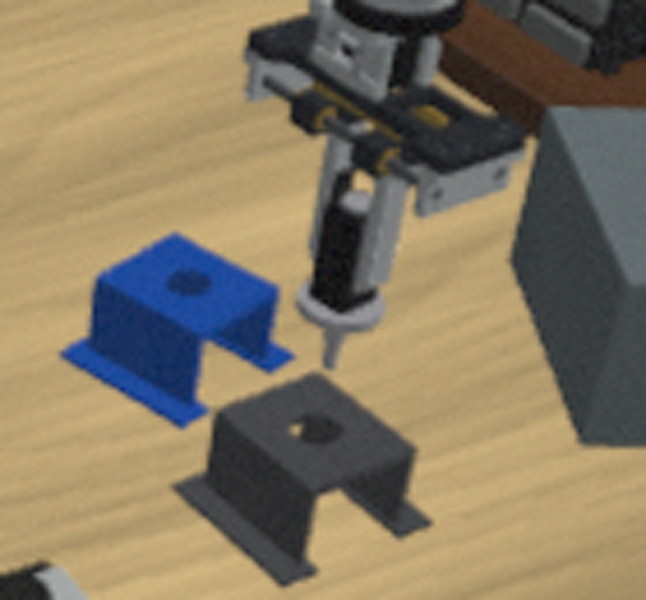

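The gauge hangs free in the grip, its pin tip at about (330,365) in the crop. The empty hole is at (320,429).

Run:
```python
from h import *
c=dict(np.load('pics/s3.png.npz'))
f=lambda x,y:(320+x/4.615,110+y/4.615)
print('hole',onz(c,f(320,429),.068)); print('tip',onz(c,f(330,367),.119),'sh',onz(c,f(340,302),.119+.055),'button',onz(c,f(356,198),.119+.129))
print(monitor.get_obs()['tcp_pos'])
```

```text
hole [0.52949905 0.36654241 0.068     ]
tip [0.52864133 0.36574658 0.119     ] sh [0.53189257 0.36070559 0.174     ] button [0.52665429 0.36255603 0.248     ]
[0.5281311  0.36348468 0.19132404]
```

Request:
{"op": "servo_tool", "data": {
  "plan": [0,0,0,-10,1,-3,20,0,0,0,-35,2,-3,20,0,0,0,-65,3,-3,20,0,0,0,-95,5,-3,20,0,0,0,-125,7,-3,20,0,0,0,-155,8,-3,20,0,0,0,-185,10,-3,20,0,0,0,-215,11,-3,20,0,0,0,-245,13,-3,20,0,0,0,-275,14,-3,20,0,0,0,-305,16,-3,20,0,0,0,-335,18,-3,20,0,0,0,-365,19,-3,20,0,0,0,-395,21,-3,20,0,0,0,-425,22,-3,20,0,0,0,-450,24,-3,20,0,0,0,-470,25,-3,20,0,0,0,-479,25,-3,20,0,0,0,-479,25,-3,20,0,0,0,-479,25,-3,20]
}}

```text
clock: 6.8
tcp_pos: [0.5812, -0.1127, 0.1962]
eef_rot: [0.687, 0.727, 0.0, -0.001]
force: [0.2, -0.1, -0.8]
gripper_width: 0.031
grasp_force: 28.0
```

Request:
{"op": "servo_tool", "data": {
  "plan": [0,0,0,0,0,15,20,0,0,0,0,0,30,20,0,0,0,0,0,40,20,0,0,0,0,0,48,20,0,0,0,0,0,50,20,0,0,0,0,0,50,20,0,0,0,0,0,50,20,0,0,0,0,0,50,20]
}}

```text
clock: 7.47
tcp_pos: [0.5822, -0.1128, 0.1476]
eef_rot: [0.686, 0.727, 0.0, 0.001]
force: [-0.2, 0.0, -1.4]
gripper_width: 0.0319
grasp_force: 28.0
```

Run:
```python
from h import *
rel((.581,-.1135,.1288),93.3)
fs=[];
for i in range(8):
    c=imaging.snapshot('scene'); fs.append(monitor.get_obs()['force'][2])
print(np.round(fs,2))
s=snap('top','t4.png'); c=snap('scene','s4.png')
r=lambda c:cv2.resize(c,(400,400),interpolation=cv2.INTER_CUBIC)
cv2.imwrite('pics/z4.png',np.hstack([r(s['frame'][110:210,270:370]),r(c['frame'][200:300,205:305])]))
```

```text
rotvec [0.0018 0.0007 0.0006] shift [-0.6 -1.2 18.8] F [-0.16  0.02 -1.42] tcp [ 0.5822 -0.1128  0.1476] w 0.03192702898998158 t 7.4667
[-2.38 -1.02 -2.01 -2.02 -1.38 -1.88 -2.33 -2.33]
```

View pics/z4.png

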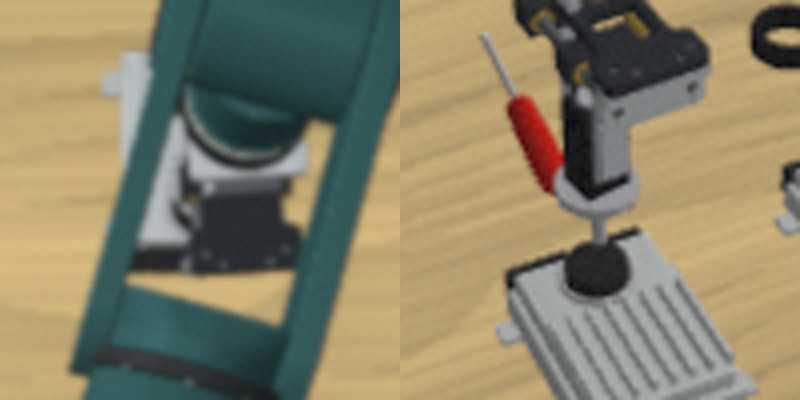

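The pin is over the buffer: in the right crop the pin is at (600,235) and the buffer top at (598,262). I'll press most of the way, then check by averaged force and z.

```bash
cat >> h.py <<'E'
def avg(n):
    a=[]
    for i in range(n):
        imaging.snapshot('scene'); o=monitor.get_obs(); a.append(np.r_[o['force'],o['tcp_pos']])
    print(np.mean(a,0).round(4),'sd',np.std(a,0).round(4),'t',o['clock'])
E
python3 -c "
from h import *
avg(12)"
```

```text
[ 0.0537  0.0329 -2.0347  0.5816 -0.1128  0.1464] sd [0.5001 0.3234 0.5281 0.     0.     0.    ] t 8.5667
```

Request:
{"op": "servo_tool", "data": {
  "plan": [0,0,0,0,0,6,20,0,0,0,0,0,12,20,0,0,0,0,0,16,20,0,0,0,0,0,20,20,0,0,0,0,0,23,20,0,0,0,0,0,26,20,0,0,0,0,0,28,20,0,0,0,0,0,30,20,0,0,0,0,0,30,20]
}}

```text
clock: 9.32
tcp_pos: [0.5815, -0.1128, 0.1164]
eef_rot: [0.686, 0.727, -0.0, -0.0]
force: [-1.4, 0.8, 1.5]
gripper_width: 0.0314
grasp_force: 28.0
```

```bash
python3 -c "
from h import *
avg(12)"
```

```text
[-1.4492  0.4294  1.1298  0.5817 -0.1129  0.1167] sd [3.960e-01 4.573e-01 4.153e-01 0.000e+00 0.000e+00 1.000e-04] t 9.9167
```

Request:
{"op": "servo_tool", "data": {
  "plan": [0,0,0,0,0,1,20,0,0,0,0,0,1.8,20,0,0,0,0,0,1.8,20]
}}

```text
clock: 10.17
tcp_pos: [0.5817, -0.1129, 0.1146]
eef_rot: [0.686, 0.727, 0.0, 0.0]
force: [-1.1, -0.1, 1.6]
gripper_width: 0.0318
grasp_force: 28.0
```

Run:
```python
from h import *
avg(20)
c=snap('scene','s5.png')
cv2.imwrite('pics/z5.png',cv2.resize(c['frame'][200:300,220:300],(480,600),interpolation=cv2.INTER_CUBIC))
```

```text
[-0.8659  0.4215  1.713   0.5817 -0.1129  0.1147] sd [0.5919 0.3666 0.7249 0.     0.     0.    ] t 11.1667
```

View pics/z5.png

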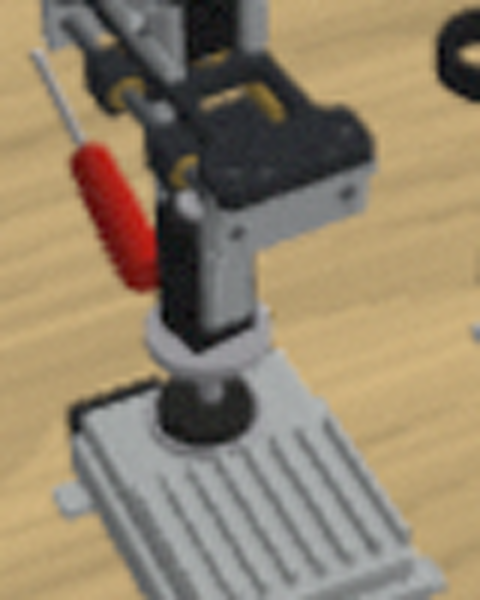

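The pin is pressed straight into the buffer, around (208,400). Force and travel both give a reading of about 10 mm, held for over 1 s. Now retract and return.

Request:
{"op": "servo_tool", "data": {
  "plan": [0,0,0,0,0,-5,20,0,0,0,0,0,-15,20,0,0,0,0,0,-30,20,0,0,0,0,0,-50,20,0,0,0,0,0,-70,20,0,0,0,0,0,-82,20,0,0,0,20,-1,-82,20,0,0,0,50,-3,-82,20,0,0,0,85,-5,-82,20,0,0,0,120,-7,-82,20,0,0,0,155,-8,-82,20,0,0,0,190,-10,-82,20,0,0,0,225,-12,-82,20,0,0,0,260,-14,-82,20,0,0,0,295,-16,-82,20,0,0,0,330,-18,-82,20,0,0,0,365,-20,-82,20,0,0,0,400,-22,-82,20,0,0,0,430,-24,-82,20,0,0,0,450,-25,-82,20]
}}

```text
clock: 12.88
tcp_pos: [0.5293, 0.338, 0.1961]
eef_rot: [0.685, 0.728, -0.0, -0.001]
force: [0.1, -1.1, -1.9]
gripper_width: 0.0319
grasp_force: 28.0
```

Request:
{"op": "servo_tool", "data": {
  "plan": [0,0,0,15,-1,0,20,0,0,0,25,-1,0,20,0,0,0,28,-1,0,20,0,0,0,28,-1,0,20,0,0,0,28,-1,0,20,0,0,0,28,-1,0,20,0,0,0,28,-1,0,20]
}}

```text
clock: 13.47
tcp_pos: [0.5283, 0.3617, 0.1968]
eef_rot: [0.687, 0.727, -0.0, 0.0]
force: [0.1, 0.1, -1.5]
gripper_width: 0.0313
grasp_force: 28.0
```

Run:
```python
from h import *
avg(10)
rel((.5285,.3637,.0933),93.3)
```

```text
[-0.1664  0.1542 -2.0694  0.5281  0.3624  0.1968] sd [4.409e-01 3.912e-01 5.358e-01 1.000e-04 3.000e-04 1.000e-04] t 13.9667
rotvec [0.     0.0001 0.0004] shift [  0.8   0.6 103.3] F [-0.69 -0.35 -1.93] tcp [0.5279 0.3629 0.1966] w 0.031790447961327004 t 13.9667
```

Request:
{"op": "servo_tool", "data": {
  "plan": [0,0,0,0.8,0.6,10,20,0,0,0,0.8,0.6,25,20,0,0,0,0.8,0.6,40,20,0,0,0,0.8,0.6,55,20,0,0,0,0.8,0.6,70,20,0,0,0,0.8,0.6,82,20,0,0,0,0.8,0.6,92,20,0,0,0,0.8,0.6,98,20,0,0,0,0.8,0.6,100,20,0,0,0,0.8,0.6,101,20,0,0,0,0.8,0.6,102,20,0,0,0,0.8,0.6,102,20,0,0,0,0.8,0.6,102,20]
}}

```text
clock: 15.05
tcp_pos: [0.5289, 0.3639, 0.0956]
eef_rot: [0.686, 0.727, 0.001, 0.0]
force: [0.2, -0.8, -2.6]
gripper_width: 0.0318
grasp_force: 28.0
```

Run:
```python
from h import *
avg(10)
c=snap('scene','s6.png')
cv2.imwrite('pics/z6.png',cv2.resize(c['frame'][140:240,330:450],(720,600),interpolation=cv2.INTER_CUBIC))
```

```text
[-0.0084  0.1292 -1.8173  0.5286  0.3638  0.095 ] sd [6.474e-01 3.487e-01 4.979e-01 1.000e-04 1.000e-04 3.000e-04] t 15.55
```

View pics/z6.png

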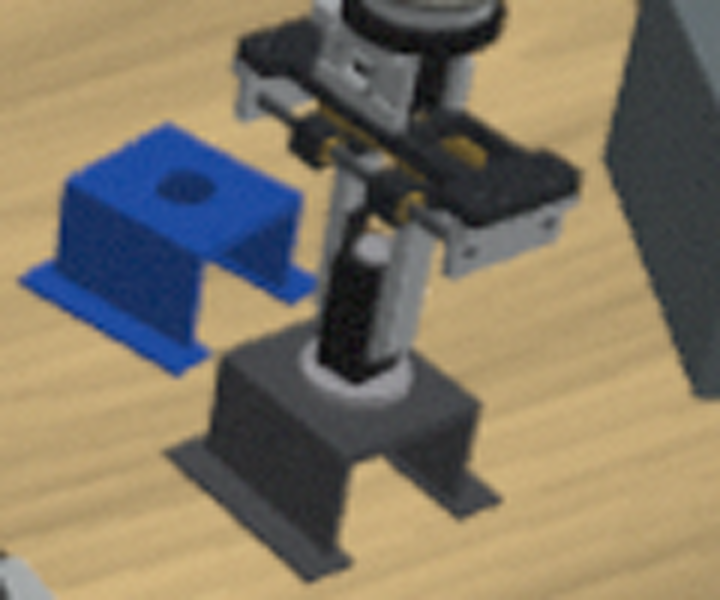

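The gauge is in the hole with its shoulder just above the plate, at about (357,375), and still carried by the gripper. I'll lower it to contact.

Request:
{"op": "servo_tool", "data": {
  "plan": [0,0,0,0,0,0.5,20,0,0,0,0,0,1,20,0,0,0,0,0,1.5,20,0,0,0,0,0,1.5,20,0,0,0,0,0,1.5,20]
}}

```text
clock: 16.02
tcp_pos: [0.5285, 0.3637, 0.0932]
eef_rot: [0.686, 0.727, -0.0, 0.0]
force: [-0.3, 0.2, -0.9]
gripper_width: 0.0316
grasp_force: 28.0
```

```bash
python3 -c "
from h import *
avg(8)"
```

```text
[-0.2194 -0.1426 -0.8216  0.5285  0.3637  0.0933] sd [0.3934 0.3937 0.3325 0.     0.     0.    ] t 16.4167
```

Partly supported already. I'll go 0.3 mm lower, then release slowly and lift.

Request:
{"op": "servo_tool", "data": {
  "plan": [0,0,0,0,0,0.3,20,0,0,0,0,0,0.3,20,0,0,0,0,0,0.3,33,0,0,0,0,0,0.3,36,0,0,0,0,0,0.3,45,0,0,0,0,0,0.3,60,0,0,0,0,0,0.3,80,0,0,0,0,0,0.3,90,0,0,0,0,0,0.3,90,0,0,0,0,0,0.3,90,0,0,0,0,0,0.3,90,0,0,0,0,0,0.3,90]
}}

```text
clock: 17.42
tcp_pos: [0.5285, 0.3637, 0.0928]
eef_rot: [0.686, 0.727, -0.0, 0.0]
force: [-0.3, -0.2, 0.9]
gripper_width: 0.0857
grasp_force: 0.0
```

Request:
{"op": "servo_tool", "data": {
  "plan": [0,0,0,0,0,-10,90,0,0,0,0,0,-30,90,0,0,0,0,0,-55,90,0,0,0,0,0,-80,90,0,0,0,0,0,-105,90,0,0,0,0,0,-120,90,0,0,0,0,0,-120,90,0,0,0,0,0,-120,90]
}}

```text
clock: 18.08
tcp_pos: [0.529, 0.364, 0.2146]
eef_rot: [0.686, 0.727, 0.002, 0.001]
force: [0.5, -0.1, 0.1]
gripper_width: 0.09
grasp_force: 0.0
```

Run:
```python
from h import *
o=monitor.get_obs();print(o['force'],o['gripper_width'],o['tcp_pos'],o['clock'])
c=snap('scene','s7.png')
cv2.imwrite('pics/z7.png',cv2.resize(c['frame'][140:240,330:450],(720,600),interpolation=cv2.INTER_CUBIC))
```

```text
[ 0.48253071 -0.13708863  0.08976255] 0.0900288713478641 [0.52900212 0.36399828 0.21456889] 18.0833
```

View pics/z7.png

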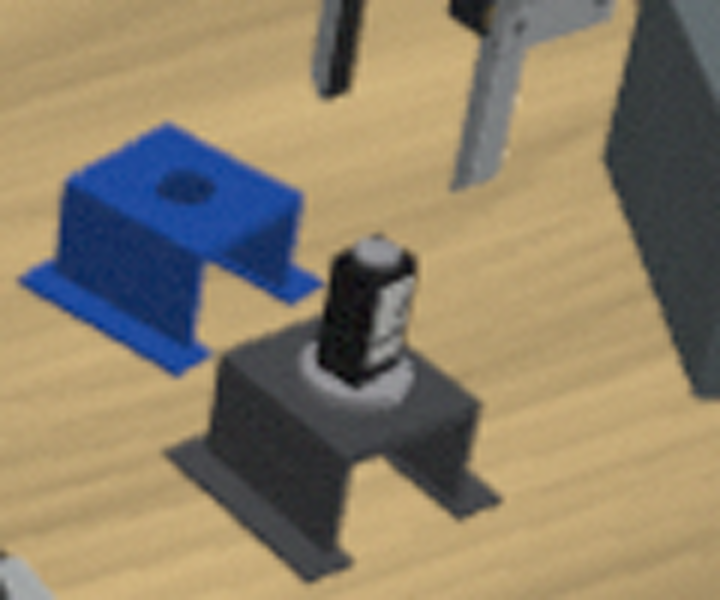

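The gauge stands upright with its shoulder flat on the plate at about (358,375), and the gripper is clear.

```bash
python3 -c "
from bench import close_job
print(close_job())"
```

```text
the job is handed in; nothing more can be done
None
```

The gauge pin was pressed into the finned unit's buffer to about 10 mm (judged from wrist force and travel, not read off the scale), held just over 1 s, and the gauge is back upright and flat in its stand; the job is handed in at about 18 s.

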